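Pop the bit drawer and trap it

ROBOT

A 6-joint arm with a two-finger parallel gripper is mounted at the origin on a cart in front of the work surface, level with it; the furniture and walls round the work are solid. World frame = base frame: x ahead of the robot, y to its left, z up, the work surface at z = 0. Lengths are in m, angles in rad, forces in N, time in s.
With the tool pointing down it reaches from about 0.3 to 0.775 m from the base axis. Payload 14.6 kg.
Tool frame: the origin (TCP) lies at the very end of the fingers, on their centre line; the grasp point (between the pads) lies 19 mm behind it; z points along the fingers, y is the line along which they close (so a half turn about z gives the same grasp; the last joint's range is limited). The gripper opens to 94 mm and grips with 3 to 60 N. Pads are 16 mm wide; open, the fingers measure 119 mm over their backs; the gripper's body (75 mm by 177 mm) begins 78 mm behind the grasp point.
Start: joints at [1.078, 0.3, 1.521, -0, 1.321, -0.067], TCP at [0.227, 0.501, 0.205] pointing down, gripper open.
Joint ranges: [-3.03, 3.03], [-0.79, 2.21], [0.23, 2.52], [-1.04, 4.18], [0, 3.07], [-2.55, 2.55]. Speed limits (rad/s): [2.22, 2.22, 2.57, 3.14, 3.14, 3.14].

INTERFACE

Orientations are given as [roll, pitch, yaw] about the fixed x, y, z axes, in that order (R = Rz(yaw) Ry(pitch) Rx(roll)).
In Python, from station import * gives the robot as it stands.
- The arm moves only by the tool jog_arm, never from a script. Its argument "rows" is a list of rows, each a list of 3 entries, a list of its own where there are three numbers: the shift along the tool's x, y, z in m, then the turn about the tool's z in degrees, then the finger opening in m, from 0 to 0.094. A call has 1 to 12 rows; each row shifts and turns the commanded pose from where the row before left it, along the tool's axes as they then stand; what a row does not reach is not made up. A row lasts 1/12 s, in which the tool goes at most 41.7 mm and 7.16 degrees, less where a joint would pass 70% of its speed; a pose out of reach is approached as far as the arm can. A call is refused whole if a number of a shift passes 0.0417 or a number of a turn 7.16, either way. A call with a gripper value outside its range is refused whole. The fingers move at their own pace and stop on an object; "squeeze" is the grip in N (left out, the last holds). Time passes only in rows, so rows that do not move let the fingers close. It gives the time, the measured TCP pose, the force, the opening and the grip force at its end, in the units of the state.
- get_obs(): the state, without advancing time (a new reading comes with each control period).
- camera(name): name is "scene" or "top"; returns a dict with "image" (400x640x3 uint8, red, green, blue), "range_z" (400x640 float32, m along the optical axis (not along the pixel's ray), 0 where there is no reading), "K" (3x3 intrinsics, pixels), "world_from_camera" (4x4, takes a point from camera to world coordinates). Camera axes: x right, y up, looking along -z (the intrinsics and any distortion apply to the point x, -y, -z); pixel columns grow to the right and rows downward; lengths in m; the calibration is good to about 2 mm. A picture is of the moment at which its call begins.
- hand_in(): hands the job in; it is judged then, once.
Trained networks look in a picture, given as the dict that the camera call returned (one of the last four; its "shot" number tells which), for a name from the list of things; names that differ only in an ending like _2 or _b are one class to them, and where a whole thing is asked for, a point or a joint stands for the part that bears it (a point fixed in the world has none). Each returns a list of dicts, best first, with "p" (0 to 1); they miss things now and then, are a little off and sometimes report something else, mostly with a low value. They report only what shows in the picture. A call takes as long as a camera call. They do not tell look-alikes from the thing itself.
- search_frame(label, picture): "at" ([column, row] as shares, 0 to 1, of the picture: columns of its width, rows of its height, amid what is visible of it).
- spot_point(label, picture): "at" ([column, row] as shares, 0 to 1, of the picture: columns of its width, rows of its height: a listed point, or the origin of a listed thing).
The state is a dict: "time_s": time; "qpos": joint angles; "joint_vel": joint speeds; "tau": joint torques, N m; "ee_pos": TCP position; "eef_rot": TCP orientation; "force": force on the tool from outside, world axes, zero at the start; "moment": the same for the moment, N m; "grip_width": finger opening in m; "grip_force": force on a finger pad.
Only numpy, scipy, OpenCV 4.12 (cv2) and the standard library are available. Lean on these libraries where they do the work, as an engineer would, in place of code of your own. Each camera call takes 0.05 s, during which the arm holds its last target. There are 200 camera calls.

TASK

Press the ejector key on top of the bit dock with one finger and keep it down, so that the spring pushes the small bit drawer out, and trap the drawer with the other finger while it is part-way out, before it runs off the end of its guide. Only touch and gently block the drawer, never lift or squeeze it, and leave the things around the dock where they are. Finish while still holding: one finger keeping the key down, the other stopping the drawer, which stands still part-way out.

Things in the scene. Friction and masses are not known exactly. Their poses are not given: they have to be found in the camera images.
- bit_dock: Dock fixed to the table: aluminium base 175 x 86 x 12 mm, grey housing 100 (x) x 66 (y) mm on its rear part, roof at z = 42 mm. Origin on the table below the middle of the housing's front opening; own -x is the way the drawer comes out, z up. In front of the housing the drawer's guide (floor z = 12 mm, side rails to z = 20 mm, 64 mm over their outsides) runs to x = -75 mm.
- eject_key (a joint): Travel of the ejector key, m: 0 up, 0.008 fully down, pressed straight down. Spring 2.5 N at the top, 5 N at the bottom, plus up to 4 N of latch friction. Past about 0.005 the latch frees the drawer; keep it down to the end (at least 0.003). It springs up when released.
- key_top (a point): Centre of the top of the ejector key, a steel cap 24 (dock x) x 34 (dock y) mm on the housing roof, at dock x = 22, y = 0; z = 52 mm when up (10 mm proud of the roof), 44 mm when down.
- bit_drawer: Loose grey drawer, 160 g, 46 mm wide, 74 mm long, body 24 mm high. Origin under its centre, axes as the dock's; shut at dock x = 29, z = 12 mm. Once freed, a damped spring pushes it along dock -x with about 4 N at 15 to 25 mm/s until a finger in front blocks it; it has no other stop. Over 85 mm out counts as run off; a little farther it tips off the guide.
- drawer_face (a point): Middle of the outer (dock -x) face of the drawer's upright front plate, 46 mm above the table. The plate is 64 mm wide (dock y), 6 mm thick, from 25 to 68 mm above the table, so 26 mm of it stand above the roof. Shut, this face is at dock x = -8 mm, 30 mm in front of the key's centre; the space in front of it above the rails is open.
- setting_gauge: Bystander: stepped metal gauge block 40 x 60 x 36 mm, beside the dock. Origin under its centre.
- star_knob: Bystander: black five-lobed knob with an upright threaded stud, 45 x 43 x 53 mm, beside the dock. Origin under its centre.
- bolt_m10: Bystander: M10 bolt with nut, 17 x 57 x 19 mm, lying beside the dock. Origin under its centre.
Mind the look-alikes: they are no part of the job. What is shaped like the bit_drawer but red is not meant.

How it is judged:
By the outcome, as a careful person would: the job done as asked, in the order asked, and still so for the second after the job is handed in, while the arm keeps its last pose, push and grip.
It also fails if it takes over 40 s, if anything falls off the work surface, if the arm or the gripper's body presses on something with over 40 N, if the wrist force passes 120 N, or if a joint passes its speed limit or range.

## Working session

There is one attempt and no reset: what is moved stays moved. The work goes in short steps, Python scripts to look and compute and a tool call to move; the robot and the scene stay as the last step left them, time stands still between calls to the robot, and variables do not carry over. Pictures are saved under pics/ and viewed, at most 10 in all, crops included, and the job is handed in when it is done.

Besides the shell and the picture viewer there is one more tool, called as name([rows], argument=value, ...), one row to a line, values as JSON. jog_arm: Moves the arm, as the interface text tells. Its arguments: {"type":"object","properties":{"rows":{"type":"array","items":{"type":"array"}},"squeeze":{"type":"number"}},"required":["rows"]}

```bash
mkdir -p pics
cat > h.py <<'E'
from station import *
import numpy as np, cv2
def px2w(c,u,v,r=None):
    K=c["K"]; h,w=c["range_z"].shape
    if r is None:
        p=c["range_z"][max(0,int(v)-1):int(v)+2,max(0,int(u)-1):int(u)+2]; r=np.median(p[p>0]) if (p>0).any() else 0
    x=(u-K[0,2])/K[0,0]*r; y=(v-K[1,2])/K[1,1]*r
    return (c["world_from_camera"]@np.array([x,-y,-r,1]))[:3]
def w2px(c,p):
    q=np.linalg.inv(c["world_from_camera"])@np.append(p,1); K=c["K"]
    return K[0,0]*q[0]/-q[2]+K[0,2], K[1,1]*q[1]/q[2]*1+K[1,2]
def save(c,n): cv2.imwrite("pics/"+n,cv2.cvtColor(c["image"],cv2.COLOR_RGB2BGR))
E
python3 - <<'E'
from h import *
np.set_printoptions(precision=4,suppress=True)
o=get_obs();print(o["time_s"],o["ee_pos"],o["eef_rot"],o["grip_width"])
for n in("scene","top"):
    c=camera(n);save(c,n+"0.png");print(n,c["world_from_camera"],[k for k in c])
    for l in("bit_dock","bit_drawer","setting_gauge","star_knob","bolt_m10"):
        for d in search_frame(l,c)[:3]:
            u,v=d["at"][0]*640,d["at"][1]*400;print("F",l,round(d["p"],2),round(u),round(v),px2w(c,u,v))
    for l in("key_top","drawer_face","bit_dock","bit_drawer"):
        for d in spot_point(l,c)[:3]:
            u,v=d["at"][0]*640,d["at"][1]*400;print("P",l,round(d["p"],2),round(u),round(v),px2w(c,u,v))
E
```

```text
0.0 [0.2271 0.5007 0.2049] [-3.1404 -0.0001  2.7158] 0.0940689136089993
scene [[ 0.6659  0.3435 -0.6623  0.0201]
 [-0.746   0.3039 -0.5925 -0.4639]
 [-0.0023  0.8886  0.4586  0.4594]
 [ 0.      0.      0.      1.    ]] ['image', 'range_z', 'K', 'world_from_camera', 'shot']
F bit_dock 0.95 310 221 [0.557  0.044  0.0276]
F bit_drawer 0.68 297 210 [0.5482 0.0721 0.0442]
F bit_drawer 0.58 327 178 [0.7079 0.1338 0.0398]
F setting_gauge 0.56 268 199 [0.5677 0.1797 0.023 ]
F star_knob 0.54 359 233 [ 0.5971 -0.0436  0.0165]
F bolt_m10 0.46 324 251 [ 0.5117 -0.03    0.0119]
P key_top 0.49 308 201 [0.5801 0.0714 0.0516]
P drawer_face 0.89 331 179 [0.7239 0.133  0.0319]
P drawer_face 0.8 293 208 [0.5486 0.0834 0.0435]
P bit_dock 0.91 298 224 [0.5477 0.0699 0.0129]
P bit_drawer 0.81 324 183 [0.7066 0.1391 0.0254]
P bit_drawer 0.75 311 220 [0.5575 0.0431 0.0295]
top [[-0.0227  0.9892 -0.145   0.48  ]
 [-0.9997 -0.0224  0.0041  0.068 ]
 [ 0.0008  0.145   0.9894  0.8933]
 [ 0.      0.      0.      1.    ]] ['image', 'range_z', 'K', 'world_from_camera', 'shot']
F bit_dock 0.95 312 217 [0.5708 0.0766 0.053 ]
F bit_dock 0.74 266 219 [0.571  0.1832 0.0335]
F bit_drawer 0.83 276 145 [0.7549 0.1601 0.0174]
F bit_drawer 0.61 310 224 [0.5572 0.0807 0.0433]
F star_knob 0.62 356 207 [ 0.5977 -0.0294  0.0199]
F bolt_m10 0.65 355 241 [ 0.5163 -0.0245  0.0168]
P key_top 0.54 315 210 [0.5874 0.0695 0.0543]
P key_top 0.39 356 202 [ 0.6069 -0.0283  0.0341]
P drawer_face 0.56 289 154 [0.7361 0.129  0.0021]
P drawer_face 0.47 312 224 [0.5574 0.0772 0.0433]
P bit_dock 0.89 311 223 [0.559  0.0778 0.0454]
P bit_drawer 0.6 277 150 [0.743  0.1575 0.0179]
```

View pics/scene0.png

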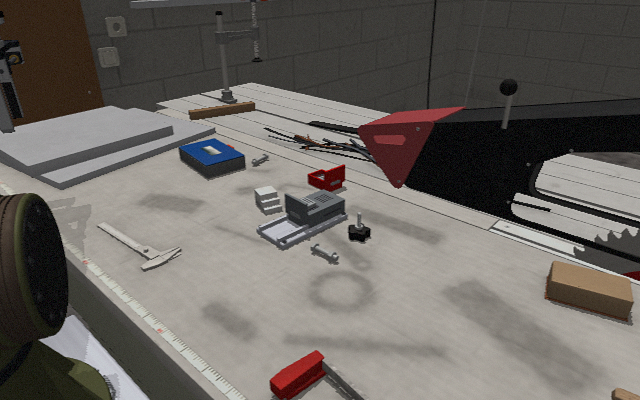

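View pics/top0.png

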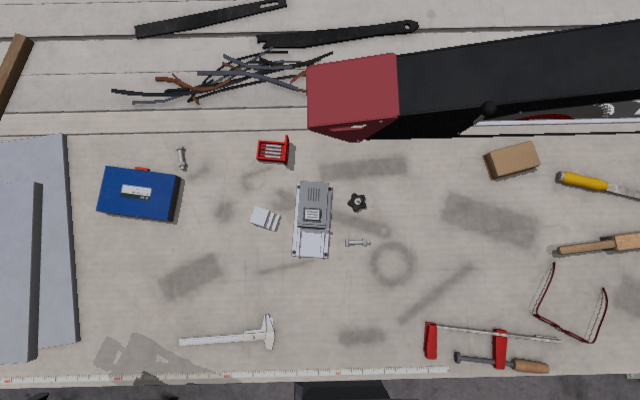

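The scene view shows the grey dock at (305,215), with its guide toward the robot. The candidates for the drawer are the grey one in the dock, top (310,224), and the red look-alike, top (274,150). I choose the grey one in the dock. The gauge is at (265,218), the knob at (357,203) and the bolt at (357,242).

```bash
cat > fit.py <<'E'
from h import *
np.set_printoptions(precision=4,suppress=True)
def cloud(c):
    K=c["K"];r=c["range_z"];v,u=np.mgrid[0:400,0:640]
    P=np.stack([(u-K[0,2])/K[0,0]*r,-(v-K[1,2])/K[1,1]*r,-r,np.ones_like(r)],-1)@c["world_from_camera"].T
    P=P[...,:3];P[r==0]=np.nan;return P
E
python3 - <<'E'
from fit import *
for n in("top","scene"):
    c=camera(n);P=cloud(c)
    d=np.nan_to_num(((P[...,2]>0.007)&(P[...,2]<.09)&(abs(P[...,0]-.57)<.2)&(abs(P[...,1]-.07)<.2)).astype(float)).astype(np.uint8)
    k,L,S,C=cv2.connectedComponentsWithStats(d)
    for i in range(1,k):
        if S[i,4]<40: continue
        q=P[L==i];print(n,S[i],np.median(q,0),"rect",cv2.minAreaRect((q[:,:2]*1000).astype(np.float32)))
        for lo,hi in((.007,.016),(.037,.047),(.048,.058),(.06,.075)):
            s=q[(q[:,2]>lo)&(q[:,2]<hi)]
            if len(s)>15:print("   z",lo,len(s),np.median(s,0),cv2.minAreaRect((s[:,:2]*1000).astype(np.float32)))
    im=c["image"];x0,y0,x1,y1=(260,170,380,265) if n=="top" else(245,160,385,265)
    cv2.imwrite(f"pics/{n}c.png",cv2.cvtColor(cv2.resize(im[y0:y1,x0:x1],None,fx=5,fy=5,interpolation=2),cv2.COLOR_RGB2BGR))
a=cv2.imread("pics/topc.png");b=cv2.imread("pics/scenec.png");h=max(a.shape[0],b.shape[0])
pad=lambda m:cv2.copyMakeBorder(m,0,h-m.shape[0],0,0,0)
m=np.hstack([pad(a),pad(b)]);cv2.imwrite("pics/crop1.png",cv2.resize(m,(800,int(h*800/m.shape[1]))))
E
```

```text
top [256 135  33  31 667] [0.7388 0.168  0.0196] rect ((739.0555419921875, 169.60397338867188), (74.6460952758789, 63.542518615722656), 82.89585876464844)
   z 0.007 179 [0.741  0.1757 0.0131] ((735.3695068359375, 168.76556396484375), (72.39617156982422, 50.21147537231445), 78.86785125732422)
   z 0.048 51 [0.7345 0.1356 0.0566] ((735.2979736328125, 136.01161193847656), (6.131683826446533, 62.66459655761719), 83.33051300048828)
top [338 136  64   7 196] [ 0.7465 -0.0615  0.0782] rect ((745.3992919921875, -58.07494354248047), (5.673785209655762, 142.52774047851562), 3.2161734104156494)
   z 0.06 66 [ 0.7467 -0.0595  0.0699] ((746.292236328125, -66.55158996582031), (4.4064764976501465, 125.57086944580078), 2.4419405460357666)
top [ 292  181   40   78 2669] [0.566  0.0771 0.0237] rect ((568.4447021484375, 77.36370086669922), (85.85957336425781, 174.97613525390625), 84.82471466064453)
   z 0.007 1098 [0.5267 0.0817 0.0133] ((567.756103515625, 77.48773193359375), (85.85807800292969, 173.65611267089844), 84.88883972167969)
   z 0.037 1042 [0.6106 0.0731 0.0437] ((601.3734741210938, 74.3655
[... 2595 characters left out ...]
.0172] rect ((608.113037109375, -35.272525787353516), (41.544219970703125, 40.754356384277344), 38.78485107421875)
   z 0.007 105 [ 0.5955 -0.043   0.0122] ((605.534423828125, -35.87854766845703), (34.49073791503906, 42.43976974487305), 32.369571685791016)
   z 0.037 19 [ 0.6069 -0.0348  0.0419] ((607.5480346679688, -34.295013427734375), (4.3941569328308105, 5.871718406677246), 34.640892028808594)
scene [310 242  29  19 195] [ 0.5109 -0.0315  0.0131] rect ((513.2079467773438, -30.203346252441406), (18.2658748626709, 58.89933776855469), 2.307982921600342)
   z 0.007 167 [ 0.5105 -0.0311  0.0125] ((513.226318359375, -30.65896224975586), (18.2658748626709, 57.98736572265625), 2.307982921600342)
```

View pics/crop1.png

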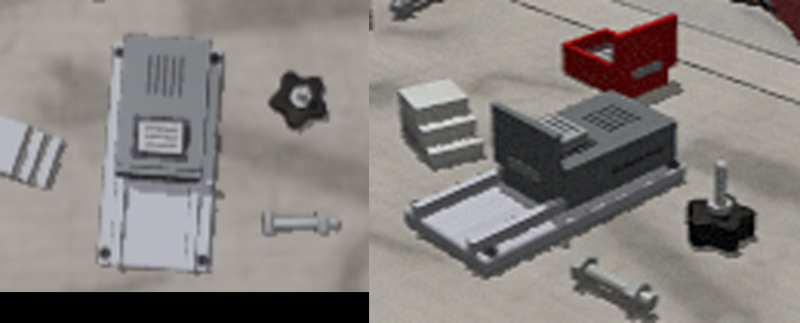

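jog_arm([
  [[-0.0256, -0.0141, 0], 0, 0.06],
  [[-0.0256, -0.0141, 0], 0, 0.06],
  [[-0.0256, -0.0141, 0], 0, 0.06],
  [[-0.0256, -0.0141, 0], 0, 0.06],
  [[-0.0256, -0.0141, 0], 0, 0.06],
  [[-0.0256, -0.0141, 0], 0, 0.06],
  [[-0.0256, -0.0141, 0], 0, 0.06],
  [[-0.0256, -0.0141, 0], 0, 0.06],
  [[-0.0256, -0.0141, 0], 0, 0.06],
  [[-0.0256, -0.0141, 0], 0, 0.06],
  [[-0.0256, -0.0141, 0], 0, 0.06],
  [[-0.0256, -0.0141, 0], 0, 0.06],
], squeeze=30)

```text
time_s: 2.1
ee_pos: [0.4378, 0.2186, 0.2056]
eef_rot: [3.141, 0.0, 2.716]
force: [0.2, 0.8, 0.4]
grip_width: 0.0598
grip_force: 0.0
```

jog_arm([
  [[-0.0256, -0.0141, 0], 0, 0.06],
  [[-0.0256, -0.0141, 0], 0, 0.06],
  [[-0.0256, -0.0141, 0], 0, 0.06],
  [[-0.0256, -0.0141, 0], 0, 0.06],
  [[-0.0256, -0.0141, 0], 0, 0.06],
  [[-0.0256, -0.0141, 0], 0, 0.06],
  [[0, 0, 0], 0, 0.06],
  [[0, 0, 0], 0, 0.06],
])

```text
time_s: 2.77
ee_pos: [0.5423, 0.0784, 0.2051]
eef_rot: [-3.141, -0.0, 2.714]
force: [0.8, 0.8, -1.0]
grip_width: 0.0599
grip_force: 0.0
```

jog_arm([
  [[0, 0, 0], 7.1, 0.06],
  [[0, 0, 0], 7.1, 0.06],
  [[0, 0, 0], 7.1, 0.06],
  [[0, 0, 0], 7.1, 0.06],
  [[0, 0, 0], 7.1, 0.06],
  [[0, 0, 0], 7.1, 0.06],
  [[0, 0, 0], 7.1, 0.06],
  [[0, 0, 0], 7.1, 0.06],
  [[0, 0, 0], 7.1, 0.06],
  [[0, 0, 0], 6.9, 0.06],
  [[0, 0, 0], 0, 0.06],
  [[0, 0, 0], 0, 0.06],
])

```text
time_s: 3.77
ee_pos: [0.5416, 0.0802, 0.2056]
eef_rot: [3.142, -0.0, 1.485]
force: [0.2, -0.1, 0.3]
grip_width: 0.0602
grip_force: 0.0
```

jog_arm([
  [[0, 0, 0.02], 0, 0.06],
  [[0, 0, 0.03], 0, 0.06],
  [[0, 0, 0.03], 0, 0.06],
  [[0, 0, 0.03], 0, 0.06],
  [[0, 0, 0.01], 0, 0.06],
  [[0, 0, 0.005], 0, 0.06],
  [[0, 0, 0], 0, 0.06],
  [[0, 0, 0], 0, 0.06],
])

```text
time_s: 4.43
ee_pos: [0.5427, 0.0796, 0.082]
eef_rot: [3.14, -0.0, 1.481]
force: [0.8, 0.1, 0.5]
grip_width: 0.06
grip_force: 0.0
```

Run:
```python
from fit import *
o=get_obs();print(o["ee_pos"],o["eef_rot"],o["force"])
a=camera("top");b=camera("scene")
A=cv2.resize(a["image"][170:270,260:380],(480,400),interpolation=2)
B=cv2.resize(b["image"][150:260,240:372],(480,400),interpolation=2)
m=cv2.resize(np.hstack([A,B]),(800,333));cv2.imwrite("pics/near1.png",m[...,::-1])
P=cloud(b);s=P[(abs(P[...,0]-.55)<.08)&(abs(P[...,1]-.08)<.05)&(P[...,2]>.085)&(P[...,2]<.11)]
h=np.histogram(s[:,0],20);print(h)
```

```text
[0.5427 0.0796 0.082 ] [ 3.1397 -0.0003  1.4814] [0.7637 0.1253 0.5299]
(array([66, 27, 13,  3,  0,  0,  0,  0,  0,  0,  0,  0,  0,  0,  0,  0,  9,
       79, 18, 16]), array([0.4994, 0.5037, 0.5079, 0.5122, 0.5165, 0.5208, 0.5251, 0.5293,
       0.5336, 0.5379, 0.5422, 0.5465, 0.5507, 0.555 , 0.5593, 0.5636,
       0.5679, 0.5721, 0.5764, 0.5807, 0.585 ]))
```

View pics/near1.png

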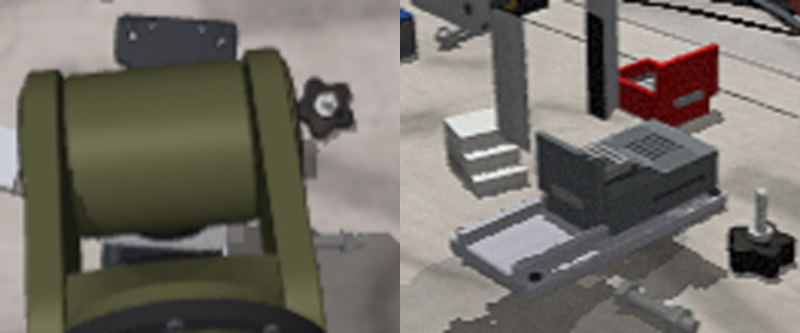

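The near view shows the front finger at (510,80) ahead of the plate, and the rear finger at (600,60) above the key. They are placed as planned, so I go down.

jog_arm([
  [[0, 0, 0.012], 0, 0.06],
  [[0, 0, 0.01], 0, 0.06],
  [[0, 0, 0.005], 0, 0.06],
  [[0, 0, 0.002], 0, 0.06],
  [[0, 0, 0.002], 0, 0.06],
  [[0, 0, 0], 0, 0.06],
  [[0, 0, 0], 0, 0.06],
])

```text
time_s: 5.12
ee_pos: [0.5421, 0.0794, 0.0495]
eef_rot: [3.141, -0.0, 1.48]
force: [0.3, -0.4, 1.4]
grip_width: 0.0594
grip_force: 0.5
```

jog_arm([
  [[0, 0, 0.002], 0, 0.06],
  [[0, 0, 0.002], 0, 0.06],
  [[0, 0, 0.001], 0, 0.06],
  [[0, 0, 0], 0, 0.06],
  [[0, 0, 0], 0, 0.06],
])

```text
time_s: 5.53
ee_pos: [0.5422, 0.0794, 0.0446]
eef_rot: [3.141, -0.0, 1.48]
force: [-2.1, 0.7, 4.7]
grip_width: 0.0605
grip_force: 2.2
```

jog_arm([
  [[0, 0, 0.001], 0, 0.06],
  [[0, 0, 0], 0, 0.06],
  [[0, 0, 0], 0, 0.06],
  [[0, 0, 0], 0, 0.06],
  [[0, 0, 0], 0, 0.06],
  [[0, 0, 0], 0, 0.06],
  [[0, 0, 0], 0, 0.06],
  [[0, 0, 0], 0, 0.06],
  [[0, 0, 0], 0, 0.06],
  [[0, 0, 0], 0, 0.06],
  [[0, 0, 0], 0, 0.06],
  [[0, 0, 0], 0, 0.06],
])

```text
time_s: 6.53
ee_pos: [0.5422, 0.0794, 0.0441]
eef_rot: [3.141, -0.0, 1.48]
force: [-4.2, -0.7, 9.7]
grip_width: 0.0598
grip_force: 5.1
```

Run:
```python
from fit import *
o=get_obs();print(o["ee_pos"],o["force"],o["grip_width"],o["grip_force"])
b=camera("scene")
cv2.imwrite("pics/near2.png",cv2.resize(b["image"][150:260,240:372],(600,500),interpolation=2)[...,::-1])
```

```text
[0.5422 0.0794 0.0441] [-4.2208 -0.723   9.6833] 0.059793943285150704 5.135978031903505
```

View pics/near2.png

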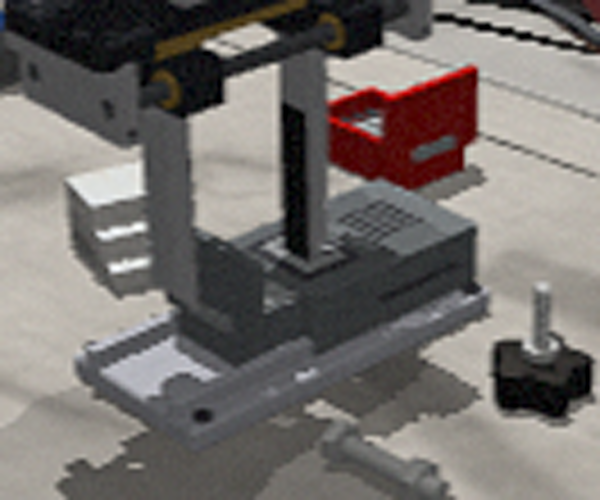

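The picture shows the drawer plate resting against the front finger at (190,290), about 36 mm out. The rear finger holds the key down at (300,250). I wait and check that everything stays still.

jog_arm([
  [[0, 0, 0.001], 0, 0.06],
  [[0, 0, 0], 0, 0.06],
  [[0, 0, 0], 0, 0.06],
  [[0, 0, 0], 0, 0.06],
  [[0, 0, 0], 0, 0.06],
  [[0, 0, 0], 0, 0.06],
  [[0, 0, 0], 0, 0.06],
  [[0, 0, 0], 0, 0.06],
  [[0, 0, 0], 0, 0.06],
  [[0, 0, 0], 0, 0.06],
  [[0, 0, 0], 0, 0.06],
  [[0, 0, 0], 0, 0.06],
])

```text
time_s: 7.58
ee_pos: [0.5423, 0.0795, 0.0439]
eef_rot: [3.141, -0.0, 1.48]
force: [-10.5, -0.4, 19.3]
grip_width: 0.06
grip_force: 11.5
```

Run:
```python
from fit import *
o=get_obs();print(o["ee_pos"],o["force"],o["grip_width"],o["grip_force"])
d=np.array([np.cos(-.0908),np.sin(-.0908)])
for i in range(2):
    b=camera("scene");P=cloud(b);q=(P[...,:2]-[.556,.0783])
    x=q@d;y=q@np.array([-d[1],d[0]])
    s=(P[...,2]>.048)&(P[...,2]<.067)&(abs(y+.02)<.012)&(x>-.1)&(x<.005)
    print("plate dock x",s.sum(),np.percentile(x[s],[5,50,95]))
cv2.imwrite("pics/near3.png",cv2.resize(b["image"][150:260,240:372],(600,500),interpolation=2)[...,::-1])
```

```text
[0.5423 0.0795 0.0439] [-10.509   -0.3626  19.262 ] 0.059999009023372046 11.524624284356833
plate dock x 126 [-0.0546 -0.0437 -0.0404]
plate dock x 124 [-0.0537 -0.0437 -0.0395]
```

View pics/near3.png

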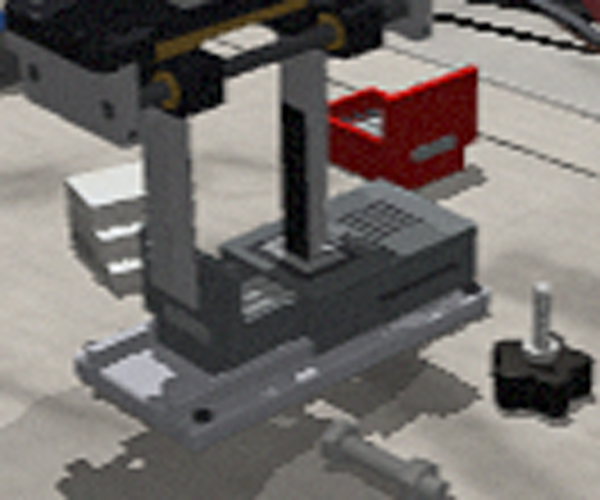

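The drawer has now reached the finger, with its face at about dock x = -44, so it is 36 mm out. I ease the pressing slightly and confirm that it stays put.

jog_arm([
  [[0, 0, -0.0005], 0, 0.06],
  [[0, 0, 0], 0, 0.06],
  [[0, 0, 0], 0, 0.06],
  [[0, 0, 0], 0, 0.06],
  [[0, 0, 0], 0, 0.06],
  [[0, 0, 0], 0, 0.06],
  [[0, 0, 0], 0, 0.06],
  [[0, 0, 0], 0, 0.06],
  [[0, 0, 0], 0, 0.06],
  [[0, 0, 0], 0, 0.06],
  [[0, 0, 0], 0, 0.06],
  [[0, 0, 0], 0, 0.06],
])

```text
time_s: 8.68
ee_pos: [0.5422, 0.0795, 0.044]
eef_rot: [3.141, -0.0, 1.48]
force: [-7.5, 0.2, 16.1]
grip_width: 0.0597
grip_force: 9.8
```

Run:
```python
from fit import *
o=get_obs();print(o["ee_pos"],o["force"],o["grip_width"],o["grip_force"])
d=np.array([np.cos(-.0908),np.sin(-.0908)])
b=camera("scene");P=cloud(b);q=(P[...,:2]-[.556,.0783])
x=q@d;y=q@np.array([-d[1],d[0]])
s=(P[...,2]>.048)&(P[...,2]<.067)&(abs(y+.02)<.012)&(x>-.1)&(x<.005)
m=np.median(x[s]);print("plate",m)
if abs(m+.0437)<.0015 and 6<o["force"][2]<30: print(hand_in())
```

```text
[0.5422 0.0795 0.044 ] [-7.4507  0.1575 16.0751] 0.059747294745698086 9.826403120532632
plate -0.043595879434175616
the job is handed in; nothing more can be done
None
```

I handed the job in at about 8.7 s of the 40 s limit: one finger holds the ejector key down with about 16 N, and the other blocks the drawer, which stands still about 36 mm out; nothing around the dock was touched.

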